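# Take the tall sample can off its stand

## Robot

A 7-joint arm with a two-finger parallel gripper is mounted at the origin on a cart in front of the work surface, level with it; the furniture and walls round the work are solid. World frame = base frame: x ahead of the robot, y to its left, z up, the work surface at z = 0. Lengths are in m, angles in rad, forces in N, time in s.
With the tool pointing down it reaches from about 0.4 to 0.9 m from the base axis. Payload 5.5 kg.
Tool frame: the origin (TCP) lies between the finger pads; the fingertips stand ahead of it and the grasp point (between the pads) lies 6 mm ahead of it (tcp_to_tips is the z of the fingertips in the tool frame, in m); z points along the fingers, y is the line along which they close (so a half turn about z gives the same grasp; the last joint's range is limited). The gripper opens to 92 mm and grips with 3 to 60 N. Pads are 19 mm wide; open, the fingers measure 130 mm over their backs; the gripper's body (75 mm by 190 mm) begins 47 mm behind the grasp point.
Start: joints at [-1.074, 0.501, -0.427, 1.55, 0.221, 1.138, -0.21], TCP at [0.151, 0.632, 0.252] pointing down, gripper open.
Joint ranges: [-2.88, 2.88], [-0.31, 2.03], [-1.54, 1.56], [0.2, 2.42], [-1.41, 4.55], [0.19, 2.02], [-2.57, 2.57]. Speed limits (rad/s): [2.57, 2.57, 3.14, 3.14, 3.14, 3.14, 3.14].

## Interface

Orientations are given as a unit quaternion [w, x, y, z].
In Python, from station import * gives the robot as it stands.
- The arm moves only by the tool servo_tool, never from a script. Its argument "commands" is a list of rows, each a list of 3 entries, a list of its own where there are three numbers: the finger opening in mm, from 0 to 91.8, then the shift along the tool's x, y, z in mm, then the turn, a rotation vector about the tool's x, y, z in degrees. In form: [[gripper, [x, y, z], [ax, ay, az]], ...]. A call has 1 to 10 rows; each row is the pose to reach, as a shift and turn from the pose commanded when the call began, along the tool's axes at that moment; what a row does not reach only later rows make up. A row lasts 1/10 s, in which the tool goes at most 50 mm and 8.59 degrees, less where a joint would pass 70% of its speed; a pose out of reach is approached as far as the arm can. A call with a gripper value outside its range is refused whole. The fingers move at their own pace and stop on an object; "squeeze" is the grip in N (left out, the last holds). Time passes only in rows, so rows that repeat a pose let the fingers close. It gives the time, the measured TCP pose, the force, the opening and the grip force at its end, in the units of the state.
- observe(): the state, without advancing time (a new reading comes with each control period).
- read_camera(name): name is "scene" or "top" or "wrist"; returns a dict with "frame" (400x640x3 uint8, red, green, blue), "z_map" (400x640 float32, m along the optical axis (not along the pixel's ray), 0 where there is no reading), "fov_y" (degrees; the focal length in pixels is half the picture's height over the tangent of half this angle, whatever the lens; pixels are square), "cx", "cy" (the principal point, pixels), "R" (3x3) and "t" (3): a world point X has camera coordinates R X + t. Camera axes: x right, y down, z forward; pixel columns grow to the right and rows downward; lengths in m; the calibration is good to about 2 mm. The wrist camera is an equidistant fisheye: a pixel r from the principal point sees the ray r / f radians off the axis. A picture is of the moment at which its call begins.
- sign_off(): hands the job in; it is judged then, once.
Trained networks look in a picture, given as the dict that the camera call returned (one of the last four; its "shot" number tells which), for a name from the list of things; names that differ only in an ending like _2 or _b are one class to them, and where a whole thing is asked for, a point or a joint stands for the part that bears it (a point fixed in the world has none). Each returns a list of dicts, best first, with "confidence" (0 to 1); they miss things now and then, are a little off and sometimes report something else, mostly with a low value. They report only what shows in the picture. A call takes as long as a camera call. They do not tell look-alikes from the thing itself.
- boxes_of(picture, label): "bbox" ([centre column, centre row, width, height] in pixels, round what is visible of it).
- masks_of(picture, label): "mask" (400x640 bool, what is visible of it) and "bbox" ([centre column, centre row, width, height] in pixels, round what is visible of it).
- tip_of(picture, label): "point" ([column, row] in pixels: a listed point, or the origin of a listed thing).
The state is a dict: "time_s": time; "joints": joint angles; "qvel": joint speeds; "effort": joint torques, N m; "tcp_pos": TCP position; "ee_rot": TCP orientation; "wrist_force": force on the tool from outside, world axes, zero at the start; "torque": the same for the moment, N m; "gripper_width": finger opening in m; "finger_force": force on a finger pad.
Only numpy, scipy, OpenCV 4.12 (cv2) and the standard library are available. Lean on these libraries where they do the work, as an engineer would, in place of code of your own. Each camera call takes 0.05 s, during which the arm holds its last target. There are 200 camera calls.

## Task

Lift the taller of the two handled metal cans off its stand by the handle, keep it upright, and lower it onto the white tile, letting go only once it stands there. It must stand upright with its whole base on the tile; leave the squat can standing where it is on its own stand.

Things in the scene. Friction and masses are not known exactly. Their poses are not given: they have to be found in the camera images.
- tall_can: The taller can: open, bare metal, 70 mm diameter, 90 mm high to the rim, about 0.25 kg, with a stiff fixed handle arched over its mouth. The grey plastic grip is a level bar, 46 mm long along the can's y, 14 mm wide along x, 16 mm high; its middle is 135 mm above the underside, centred; 37 mm of air below it. Origin: centre of the underside; z up. It starts upright on a stand.
- squat_can: The squat can, to be left alone: the same 70 mm diameter and kind of handle, but 50 mm high to the rim; the middle of its grey grip bar is 95 mm above the underside and its top 103 mm. Origin: centre of the underside, z up. It starts on the other stand.
- tile: White square ceramic tile lying fixed on the worktop, 140 x 140 mm, 8 mm thick. Origin: centre of the underside (its top is 8 mm above), x and y along its sides. Bystanders next to the tile and stands (small bottles) are at most 65 mm high.
- stand_a: The stand under the tall can: low fixed metal three-legged stand with a flat round top plate of 97 mm overall diameter, 55 mm high. Origin: centre at worktop level. The squat can has an equal stand.
There are look-alikes about, which are no part of the job. What is shaped like the tall_can but purple or yellow is not meant.

How it is judged:
On the way, in this order (a step that is already met when the one before it is completed fails the run):
1. the tall can is lifted in the gripper at least 20 mm off its stand (contact force between the fingers and tall_can above 0.5 N and height (world z) of tall_can above 0.075 m), for 0.2 s.
2. the tall can is lowered onto the tile (underside within 6 mm of it) while still held (contact force between the fingers and tall_can above 0.5 N and z of tall_can in the frame of tile between 0.003 and 0.014 m and x of tall_can in the frame of tile between -0.037 and 0.037 m and y of tall_can in the frame of tile between -0.037 and 0.037 m and angle between tall_can's own z axis and vertical below 0.17 rad), for 0.1 s.
At the end, for the whole second after the job is handed in: The tall can stands released and at rest on the tile, within 10 degrees of upright, its axis within 37 mm of the tile's centre along each side of the tile (its whole base is on the tile); the squat can is within 20 mm of where it was, upright (x of tall_can in the frame of tile between -0.037 and 0.037 m and y of tall_can in the frame of tile between -0.037 and 0.037 m and angle between each of tall_can, squat_can's own z axis and vertical below 0.17 rad and z of tall_can in the frame of tile between 0.003 and 0.012 m and linear speed of tall_can below 0.02 m/s and distance of squat_can from where it was at the start of the episode below 0.02 m); the robot touches nothing.
It fails at once if the tall can is tipped more than 30 degrees (angle between tall_can's own z axis and vertical above 0.52 rad).
It fails at once if the squat can is shifted more than 30 mm or tipped more than 20 degrees (distance of squat_can from where it was at the start of the episode above 0.03 m or angle between squat_can's own z axis and vertical above 0.35 rad).
It also fails if it takes over 48 s, if anything falls off the work surface, if the arm or the gripper's body presses on something with over 40 N, if the wrist force passes 120 N, or if a joint passes its speed limit or range.

## Working session

There is one attempt and no reset: what is moved stays moved. The work goes in short steps, Python scripts to look and compute and a tool call to move; the robot and the scene stay as the last step left them, time stands still between calls to the robot, and variables do not carry over. Pictures are saved under pics/ and viewed, at most 10 in all, crops included, and the job is handed in when it is done.

Besides the shell and the picture viewer there is one more tool, called after ">>>" as name(argument=value, ...) on one line, values as JSON. servo_tool: Moves the arm, as the interface text tells. Its arguments: {"type":"object","properties":{"commands":{"type":"array","items":{"type":"array"}},"squeeze":{"type":"number"}},"required":["commands"]}

```bash
mkdir -p pics; cat > h.py <<'E'
from station import *
import numpy as np, cv2
def pts(p):
    h,w=p['z_map'].shape; f=h/2/np.tan(np.radians(p['fov_y']/2))
    u,v=np.meshgrid(np.arange(w),np.arange(h)); z=p['z_map']
    c=np.stack([(u-p['cx'])/f*z,(v-p['cy'])/f*z,z],-1)
    return (c-np.array(p['t']))@np.array(p['R'])
def save(p,n): cv2.imwrite('pics/'+n,p['frame'][:,:,::-1])
E
python3 - <<'E'
from h import *
o=observe(); print(o)
for n in('scene','top'):
    p=read_camera(n); save(p,n+'1.png'); X=pts(p)
    print(n, -np.array(p['R']).T@p['t'])
    for l in('tall_can','squat_can','tile','stand_a'):
        for d in masks_of(p,l):
            m=d['mask']&(p['z_map']>0); q=X[m]
            if len(q): print(l,round(d['confidence'],2),np.round(d['bbox']),m.sum(),'med',np.median(q,0).round(3),'lo',np.percentile(q,2,axis=0).round(3),'hi',np.percentile(q,98,axis=0).round(3),p['frame'][m].mean(0).round())
E
```

```text
{'time_s': 0.0, 'joints': array([-1.07382044,  0.50180081, -0.42676692,  1.55145323,  0.22080205,
        1.13829949, -0.21027546]), 'qvel': array([ 0.00070931, -0.00013594,  0.00015618,  0.00122971,  0.00069088,
       -0.00100815,  0.00062213]), 'effort': array([ 5.23254330e-04, -5.66579640e+01, -5.81590444e+00, -2.79114532e+01,
       -6.86790445e-02,  3.07692576e-02,  1.84361638e-04]), 'tcp_pos': array([0.15048376, 0.63167101, 0.25070431]), 'ee_rot': array([-1.31316028e-04,  1.16592313e-01,  9.93179401e-01, -9.44651154e-04]), 'wrist_force': array([-0.23123103, -0.84547978,  0.14531876]), 'torque': array([ 0.03508699, -0.01766925, -0.0133877 ]), 'finger_force': 0.0, 'gripper_width': 0.09179065142743043}
scene [-0.018516   -0.58257521  0.97916566]
tall_can 0.89 [225. 197.  35.  60.] 1439 med [0.349 0.122 0.065] lo [0.319 0.097 0.003] hi [0.388 0.171 0.146] [90. 62. 99.]
tall_can 0.84 [298. 126.  28.  53.] 1153 med [0.63  0.199 0.069] lo [0.599 0.17  0.01 ] hi [0.672 0.239 0.147] [151. 129.  54.]
tall_can 0.82 [231. 126.  30.  58.] 1344 med [0.475 0.26  0.123] lo [0.445 0.237 0.06 ]
[... 665 characters left out ...]
0.443 0.236 0.055] hi [0.51  0.305 0.2  ] [150. 140. 130.]
tall_can 0.87 [228. 167.  32.  38.] 867 med [0.637 0.2   0.053] lo [ 0.596  0.169 -0.001] hi [0.667 0.235 0.145] [152. 126.  27.]
tall_can 0.61 [260. 209.  33.  35.] 758 med [0.504 0.129 0.059] lo [0.465 0.097 0.   ] hi [0.533 0.162 0.145] [ 98.  60. 106.]
tall_can 0.6 [269. 267.  34.  30.] 750 med [0.35  0.134 0.053] lo [ 0.316  0.099 -0.   ] hi [0.383 0.166 0.145] [105.  64. 113.]
tile 0.75 [324. 213.  58.  62.] 2635 med [ 0.477 -0.034  0.009] lo [ 0.41  -0.101  0.003] hi [0.545 0.033 0.015] [248. 247. 232.]
stand_a 0.65 [211. 227.  35.  40.] 361 med [0.459 0.243 0.055] lo [0.435 0.225 0.006] hi [0.523 0.31  0.067] [162. 153. 142.]
```

View pics/scene1.png

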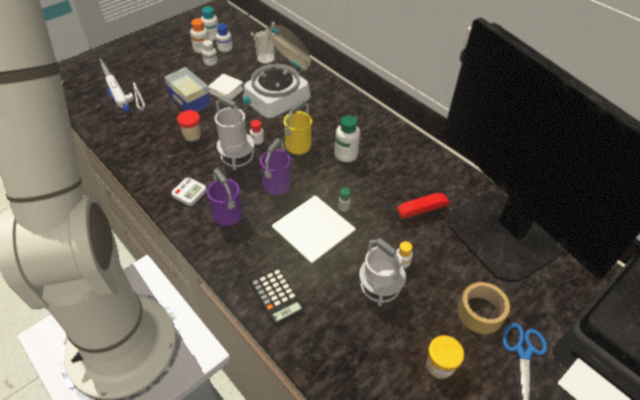

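```bash
python3 - <<'E'
from h import *
for n in('scene','top'):
    p=read_camera(n); X=pts(p)
    f=p['frame']; 
    if n=='top': cv2.imwrite('pics/topc.png',cv2.resize(f[130:310,130:430,::-1],None,fx=2.6,fy=2.6,interpolation=cv2.INTER_CUBIC))
    q=X[(abs(X[...,0]-.477)<.05)&(abs(X[...,1]-.27)<.05)&(X[...,2]>.185)&(X[...,2]<.2)&(p['z_map']>0)]
    q=q.astype(np.float32); 
    print(n,len(q),cv2.minAreaRect(q[:,:2].copy()), q.mean(0), q.min(0), q.max(0))
    q=X[(abs(X[...,0]-.477)<.05)&(abs(X[...,1]-.27)<.05)&(X[...,2]>.13)&(X[...,2]<.152)&(p['z_map']>0)].astype(np.float32)
    print('rim',len(q),cv2.minEnclosingCircle(q[:,:2].copy()))
    q=X[(X[...,2]>.1)&(X[...,2]<.35)&(p['z_map']>0)&(X[...,0]>.2)&(X[...,0]<.8)&(abs(X[...,1])<.7)]
    k=np.unique((q[:,:2]/.05).astype(int),axis=0)
    print('tall stuff',(k*.05).round(2).tolist())
    m=masks_of(p,'tile')[0]['mask']&(p['z_map']>0); print(cv2.minAreaRect(X[m][:,:2].astype(np.float32)))
E
```

```text
scene 83 ((0.47981712222099304, 0.27452927827835083), (0.019174303859472275, 0.06139729171991348), 15.150826454162598) [0.47782806 0.26623026 0.19453853] [0.46726534 0.2442567  0.18556437] [0.4904952  0.30470854 0.1999913 ]
rim 372 ((0.48080819845199585, 0.2740876078605652), 0.04070623964071274)
tall stuff [[0.3, 0.05], [0.3, 0.1], [0.3, 0.15], [0.35, 0.05], [0.35, 0.1], [0.35, 0.15], [0.4, -0.25], [0.4, -0.2], [0.4, 0.25], [0.45, -0.25], [0.45, -0.2], [0.45, 0.1], [0.45, 0.2], [0.45, 0.25], [0.45, 0.3], [0.5, -0.25], [0.5, -0.2], [0.5, 0.1], [0.5, 0.2], [0.5, 0.25], [0.5, 0.3], [0.55, 0.15], [0.55, 0.2], [0.6, -0.65], [0.6, -0.6], [0.6, -0.55], [0.6, 0.15], [0.6, 0.2], [0.65, -0.65], [0.65, -0.6], [0.65, -0.55], [0.65, 0.05], [0.65, 0.1], [0.65, 0.15], [0.65, 0.2], [0.7, -0.6], [0.7, -0.55], [0.7, -0.5], [0.7, -0.45], [0.7, -0.4], [0.7, -0.35], [0.7, 0.05], [0.7, 0.1], [0.7, 0.3], [0.7, 0.35], [0.7, 0.4], [0.7, 0.45], [0.75, -0.6], [0.75, -0.55], [0.75, -0.4], [0.75, -0.35], [0.75, -0.3], [0.75, -0.25], [0.75, -0.2], [0.75, -0.15], [0.75, 0.3], [0.75, 0.35], [0.75, 0.4], [0.75, 0.45
[... 655 characters left out ...]
 0.1], [0.5, 0.2], [0.5, 0.25], [0.55, 0.15], [0.55, 0.2], [0.6, -0.65], [0.6, -0.6], [0.6, -0.55], [0.6, 0.15], [0.6, 0.2], [0.65, -0.65], [0.65, -0.6], [0.65, -0.55], [0.65, 0.05], [0.65, 0.1], [0.65, 0.15], [0.65, 0.2], [0.7, -0.65], [0.7, -0.6], [0.7, -0.55], [0.7, -0.5], [0.7, -0.45], [0.7, -0.4], [0.7, -0.35], [0.7, 0.05], [0.7, 0.1], [0.7, 0.3], [0.7, 0.35], [0.7, 0.4], [0.7, 0.45], [0.75, -0.65], [0.75, -0.6], [0.75, -0.55], [0.75, -0.4], [0.75, -0.35], [0.75, -0.3], [0.75, -0.25], [0.75, -0.2], [0.75, -0.15], [0.75, 0.3], [0.75, 0.35], [0.75, 0.4], [0.75, 0.45], [0.75, 0.55]]
((0.47942471504211426, -0.035047270357608795), (0.1447514295578003, 0.1436227709054947), 0.6240332722663879)
```

View pics/topc.png

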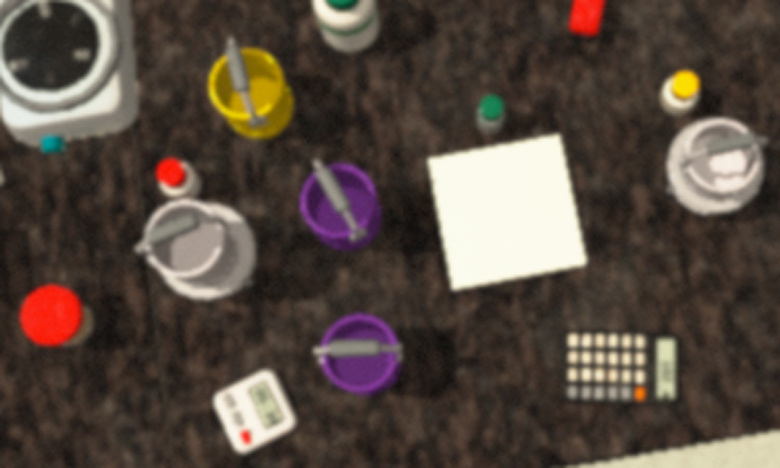

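The bare tall can on its stand shows at (231,130) in the scene picture and (185,240) in the top crop. The squat can is at (383,265), the tile at (315,228), and the purple and yellow cans are look-alikes. The tall can's grip centre is about (0.478, 0.271) with the bar's top at 0.198, as expected.

```bash
cat >> h.py <<'E'
from scipy.spatial.transform import Rotation as Ro
def go(pos,ang):  # closing direction angle (rad) in world, tool down
    o=observe(); q=o['ee_rot']; R=Ro.from_quat([q[1],q[2],q[3],q[0]])
    y=np.array([np.cos(ang),np.sin(ang),0]); z=np.array([0,0,-1.]); T=Ro.from_matrix(np.stack([np.cross(y,z),y,z],1))
    print('t',o['time_s'],'tcp',o['tcp_pos'].round(4),'shift mm',(R.inv().apply(np.array(pos)-o['tcp_pos'])*1e3).round(1),'turn',np.degrees((R.inv()*T).as_rotvec()).round(1))
E
python3 - <<'E'
from h import *
import station; print(getattr(station,'tcp_to_tips',None))
for n in('top','scene'):
    p=read_camera(n); X=pts(p); f=p['frame'].astype(int)
    m=(np.hypot(X[...,0]-.477,X[...,1]-.271)<.045)&(X[...,2]>.18)&(X[...,2]<.21)&(p['z_map']>0)
    q=X[m]; c=q[:,:2].mean(0); w,v=np.linalg.eigh(np.cov(q[:,:2].T)); print(n,len(q),c,np.degrees(np.arctan2(v[1,0],v[0,0])),np.sqrt(w))
go([.478,.271,.25],np.radians(12)); go([.478,.271,.25],np.radians(192))
E
```

```text
0.025
top 161 [0.47613582 0.27144649] -166.5729262306438 [0.00386982 0.01728331]
scene 154 [0.47843733 0.26928199] -164.61525563664117 [0.00382607 0.0167391 ]
t 0.8 tcp [0.1506 0.6323 0.2518] shift mm [-402.2 -275.6    1.8] turn [ 0.  -0.  64.6]
t 0.8 tcp [0.1506 0.6323 0.2518] shift mm [-402.2 -275.6    1.8] turn [   0.     0.  -115.4]
```

>>> servo_tool(commands=[[91, [-40, -28, -2], [0, 0, 6]], [91, [-80, -55, -4], [0, 0, 12]], [91, [-120, -82, -6], [0, 0, 18]], [91, [-160, -110, -8], [0, 0, 25]], [91, [-200, -137, -10], [0, 0, 31]], [91, [-240, -165, -12], [0, 0, 37]], [91, [-280, -192, -13], [0, 0, 43]], [91, [-320, -220, -13], [0, 0, 50]], [91, [-360, -247, -13], [0, 0, 56]], [91, [-402, -275, -13], [0, 0, 62.5]]])

```text
time_s: 1.8
tcp_pos: [0.4786, 0.2707, 0.2652]
ee_rot: [0.0, 0.616, 0.787, 0.001]
wrist_force: [0.6, 0.3, 0.3]
gripper_width: 0.0911
finger_force: 0.0
```

>>> servo_tool(commands=[[91, [0, 0, 0], [0, 0, 0]], [91, [0, 0, 0], [0, 0, 0]], [91, [0, 0, 0], [0, 0, 0]]])

```text
time_s: 2.1
tcp_pos: [0.4767, 0.2732, 0.2647]
ee_rot: [-0.0, 0.614, 0.789, 0.0]
wrist_force: [0.3, -0.2, -0.4]
gripper_width: 0.0909
finger_force: 0.0
```

```bash
python3 - <<'E'
from h import *
p=read_camera('wrist'); save(p,'w1.png'); print(p['cx'],p['cy'],p['fov_y'])
o=observe(); q=o['ee_rot']; R=Ro.from_quat([q[1],q[2],q[3],q[0]])
go([.4775,.2705,.196],np.radians(14))
# fisheye cloud
h,w=p['z_map'].shape; f=h/2/np.tan(np.radians(p['fov_y']/2))
u,v=np.meshgrid(np.arange(w)-p['cx'],np.arange(h)-p['cy']); r=np.hypot(u,v)+1e-9; th=r/f; z=p['z_map']; t=np.tan(th)
X=(np.stack([u/r*t*z,v/r*t*z,z],-1)-p['t'])@np.array(p['R'])
m=(np.hypot(X[...,0]-.477,X[...,1]-.271)<.035)&(X[...,2]>.185)&(X[...,2]<.205)&(z>0)
Q=X[m]; print(len(Q),Q.mean(0)); c,s,a=cv2.minAreaRect(Q[:,:2].astype(np.float32)); print(c,s,a)
E
```

```text
321.3022820782687 197.51818807007928 65.70646984690485
t 2.15 tcp [0.4765 0.2736 0.2647] shift mm [-3.3  0.3 68.7] turn [-0.  -0.   0.3]
1355 [0.47827386 0.27644242 0.19599287]
(0.4792921543121338, 0.2730957269668579) (0.01399928331375122, 0.059259794652462006) 13.974165916442871
```

View pics/w1.png

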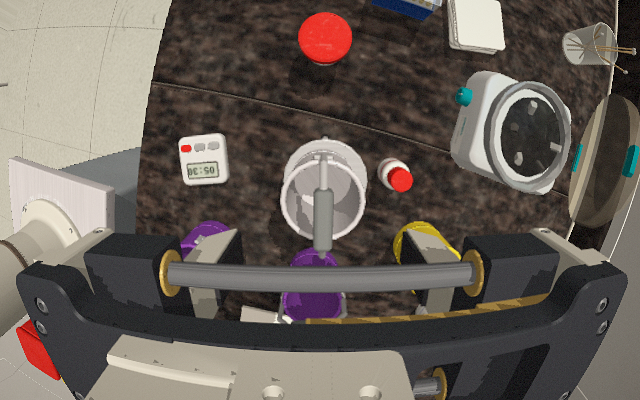

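The wrist picture shows the grey bar at (323,215), between and aligned with the fingers. Its depth points give a 14 mm wide bar at 14°, as specified, so I'll descend and grip.

>>> servo_tool(commands=[[91, [-2, 1.5, 15], [0, 0, 0]], [91, [-2, 1.5, 30], [0, 0, 0]], [91, [-2, 1.5, 45], [0, 0, 0]], [91, [-2, 1.5, 60], [0, 0, 0]], [91, [-2, 1.5, 70], [0, 0, 0]], [91, [-2, 1.5, 70], [0, 0, 0]], [91, [-2, 1.5, 70], [0, 0, 0]]])

```text
time_s: 2.85
tcp_pos: [0.4793, 0.2712, 0.195]
ee_rot: [-0.0, 0.614, 0.789, 0.0]
wrist_force: [0.1, 0.6, 0.1]
gripper_width: 0.0912
finger_force: 0.0
```

>>> servo_tool(commands=[[30, [0, 0, 0], [0, 0, 0]], [20, [0, 0, 0], [0, 0, 0]], [10, [0, 0, 0], [0, 0, 0]], [0, [0, 0, 0], [0, 0, 0]], [0, [0, 0, 0], [0, 0, 0]], [0, [0, 0, 0], [0, 0, 0]], [0, [0, 0, 0], [0, 0, 0]], [0, [0, 0, 0], [0, 0, 0]]], squeeze=25)

```text
time_s: 3.65
tcp_pos: [0.4795, 0.2704, 0.1947]
ee_rot: [-0.0, 0.615, 0.789, -0.0]
wrist_force: [0.2, 0.3, 0.8]
gripper_width: 0.0319
finger_force: 0.0
```

>>> servo_tool(commands=[[0, [0, 0, 0], [0, 0, 0]], [0, [0, 0, 0], [0, 0, 0]], [0, [0, 0, 0], [0, 0, 0]], [0, [0, 0, 0], [0, 0, 0]], [0, [0, 0, 0], [0, 0, 0]], [0, [0, 0, 0], [0, 0, 0]]])

```text
time_s: 4.25
tcp_pos: [0.4795, 0.2704, 0.1946]
ee_rot: [-0.0, 0.615, 0.789, -0.0]
wrist_force: [-0.2, 0.8, -1.1]
gripper_width: 0.0139
finger_force: 25.0
```

>>> servo_tool(commands=[[0, [0, 0, -4], [0, 0, 0]], [0, [0, 0, -10], [0, 0, 0]], [0, [0, 0, -17], [0, 0, 0]], [0, [0, 0, -25], [0, 0, 0]], [0, [0, 0, -32], [0, 0, 0]], [0, [0, 0, -38], [0, 0, 0]], [0, [0, 0, -40], [0, 0, 0]], [0, [0, 0, -40], [0, 0, 0]], [0, [0, 0, -40], [0, 0, 0]], [0, [0, 0, -40], [0, 0, 0]]])

```text
time_s: 5.25
tcp_pos: [0.4792, 0.2703, 0.2343]
ee_rot: [-0.0, 0.615, 0.789, -0.0]
wrist_force: [-0.5, 0.2, -2.5]
gripper_width: 0.0137
finger_force: 25.0
```

```bash
python3 - <<'E'
from h import *
p=read_camera('scene'); cv2.imwrite('pics/l1.png',cv2.resize(p['frame'][60:300,150:450,::-1],None,fx=2.5,fy=2.5))
print(observe()['wrist_force'],observe()['finger_force'],observe()['gripper_width'])
E
```

```text
[ 0.42264043  0.65882431 -3.74413797] 24.961827993392944 0.013807823482358202
```

View pics/l1.png

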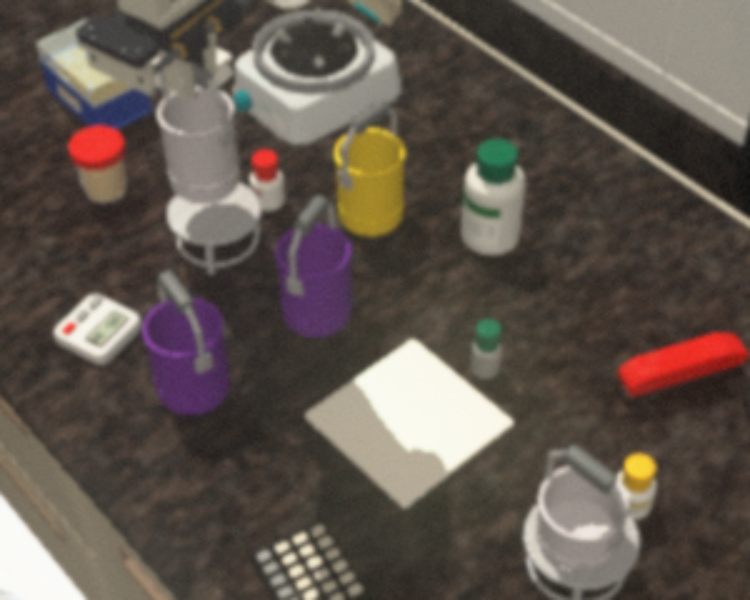

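The can hangs upright, clear of its stand (stand top at (213,222), can at (200,145)). Next I'll raise it over the purple can and carry it across.

>>> servo_tool(commands=[[0, [0, 0, -8], [0, 0, 0]], [0, [0, 0, -22], [0, 0, 0]], [0, [0, 0, -38], [0, 0, 0]], [0, [0, 0, -54], [0, 0, 0]], [0, [0, 0, -70], [0, 0, 0]], [0, [0, 0, -86], [0, 0, 0]], [0, [0, 0, -100], [0, 0, 0]], [0, [0, 0, -108], [0, 0, 0]], [0, [0, 0, -110], [0, 0, 0]], [0, [0, 0, -110], [0, 0, 0]]])

```text
time_s: 6.3
tcp_pos: [0.4795, 0.2704, 0.3448]
ee_rot: [0.0, 0.615, 0.789, 0.0]
wrist_force: [-0.4, -0.3, -3.2]
gripper_width: 0.0136
finger_force: 25.0
```

>>> servo_tool(commands=[[0, [-5, -1, 0], [0, 0, 0]], [0, [-15, -4, 0], [0, 0, 0]], [0, [-30, -8, 0], [0, 0, 0]], [0, [-46, -12, 0], [0, 0, 0]], [0, [-63, -16, 0], [0, 0, 0]], [0, [-80, -20, 0], [0, 0, 0]], [0, [-97, -25, 0], [0, 0, 0]], [0, [-114, -29, 0], [0, 0, 0]], [0, [-131, -33, 0], [0, 0, 0]], [0, [-148, -37, 0], [0, 0, 0]]])

```text
time_s: 7.3
tcp_pos: [0.4794, 0.1153, 0.3447]
ee_rot: [0.0, 0.616, 0.788, -0.0]
wrist_force: [-0.2, 0.3, -2.8]
gripper_width: 0.0137
finger_force: 25.0
```

>>> servo_tool(commands=[[0, [-17, -4, 0], [0, 0, 0]], [0, [-34, -8, 0], [0, 0, 0]], [0, [-51, -13, 0], [0, 0, 0]], [0, [-68, -17, 0], [0, 0, 0]], [0, [-85, -21, 0], [0, 0, 0]], [0, [-102, -26, 0], [0, 0, 0]], [0, [-118, -30, 0], [0, 0, 0]], [0, [-132, -34, 0], [0, 0, 0]], [0, [-142, -36, 0], [0, 0, 0]], [0, [-147, -37, 0], [0, 0, 0]]])

```text
time_s: 8.3
tcp_pos: [0.4792, -0.0357, 0.3448]
ee_rot: [0.0, 0.616, 0.788, -0.0]
wrist_force: [-0.2, 0.4, -3.2]
gripper_width: 0.0141
finger_force: 25.0
```

>>> servo_tool(commands=[[0, [0, 0, 0], [0, 0, 0]], [0, [0, 0, 0], [0, 0, 0]], [0, [0, 0, 0], [0, 0, 0]], [0, [0, 0, 0], [0, 0, 0]]])

```text
time_s: 8.7
tcp_pos: [0.4797, -0.033, 0.3446]
ee_rot: [-0.0, 0.614, 0.789, 0.0]
wrist_force: [-0.6, -0.9, -3.4]
gripper_width: 0.0137
finger_force: 25.0
```

```bash
python3 - <<'E'
from h import *
go([.48,-.034,.153],np.radians(14)); o=observe(); print(o['finger_force'],o['wrist_force'])
p=read_camera('scene'); cv2.imwrite('pics/l2.png',cv2.resize(p['frame'][60:300,150:450,::-1],None,fx=2.5,fy=2.5))
E
```

```text
t 8.7 tcp [ 0.4797 -0.033   0.3446] shift mm [-1.100e+00  1.000e-01  1.916e+02] turn [-0.  -0.   0.2]
24.961926341056824 [-0.58204919 -0.87558526 -3.38113463]
```

View pics/l2.png

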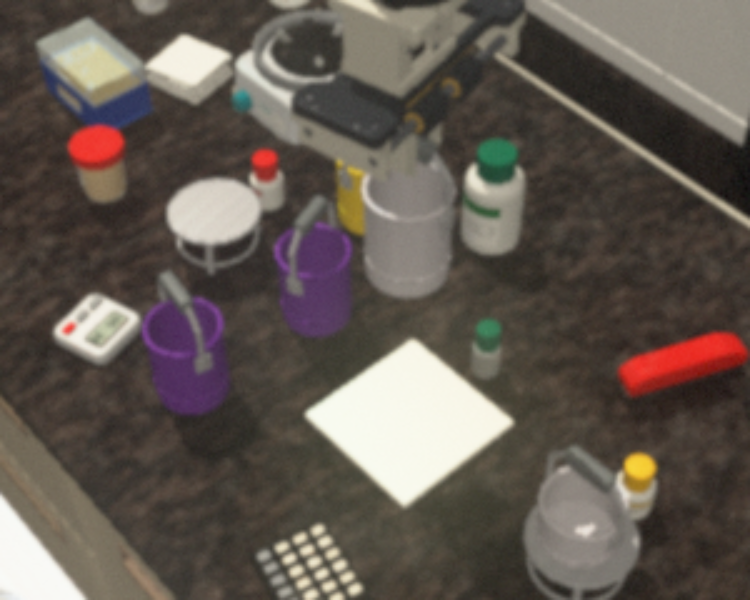

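The can (at (408,230)) is upright above the tile. At the grasp, TCP z 0.1946 went with underside 0.055, so contact should come at TCP z of about 0.1476.

>>> servo_tool(commands=[[0, [0, 0, 8], [0, 0, 0]], [0, [0, 0, 22], [0, 0, 0]], [0, [0, 0, 42], [0, 0, 0]], [0, [0, 0, 64], [0, 0, 0]], [0, [-1, 0, 86], [0, 0, 0]], [0, [-1, 0, 108], [0, 0, 0]], [0, [-1, 0, 130], [0, 0, 0]], [0, [-1, 0, 150], [0, 0, 0]], [0, [-1, 0, 167], [0, 0, 0]], [0, [-1, 0, 180], [0, 0, 0]]])

```text
time_s: 9.75
tcp_pos: [0.4792, -0.0345, 0.1631]
ee_rot: [-0.001, 0.615, 0.789, -0.001]
wrist_force: [-0.6, 0.7, -3.8]
gripper_width: 0.014
finger_force: 25.0
```

>>> servo_tool(commands=[[0, [0, 0, 5], [0, 0, 0]], [0, [0, 0, 9], [0, 0, 0]], [0, [0, 0, 11], [0, 0, 0]], [0, [0, 0, 13], [0, 0, 0]], [0, [0, 0, 14], [0, 0, 0]], [0, [0, 0, 15], [0, 0, 0]], [0, [0, 0, 15], [0, 0, 0]], [0, [0, 0, 15], [0, 0, 0]]])

```text
time_s: 10.55
tcp_pos: [0.48, -0.0346, 0.1498]
ee_rot: [0.0, 0.615, 0.789, 0.0]
wrist_force: [-0.2, -0.9, -2.5]
gripper_width: 0.014
finger_force: 25.0
```

>>> servo_tool(commands=[[0, [0, 0, 0.5], [0, 0, 0]], [0, [0, 0, 1], [0, 0, 0]], [0, [0, 0, 1.5], [0, 0, 0]], [0, [0, 0, 2], [0, 0, 0]], [0, [0, 0, 2], [0, 0, 0]], [0, [0, 0, 2], [0, 0, 0]]])

```text
time_s: 11.15
tcp_pos: [0.4799, -0.0347, 0.1477]
ee_rot: [-0.0, 0.615, 0.789, -0.0]
wrist_force: [-0.2, -0.7, -3.3]
gripper_width: 0.0138
finger_force: 25.0
```

>>> servo_tool(commands=[[0, [0, 0, 0.5], [0, 0, 0]], [0, [0, 0, 0.5], [0, 0, 0]], [0, [0, 0, 0.5], [0, 0, 0]]])

```text
time_s: 11.45
tcp_pos: [0.4801, -0.0347, 0.1475]
ee_rot: [0.0, 0.615, 0.789, 0.0]
wrist_force: [-1.9, -1.0, 2.5]
gripper_width: 0.014
finger_force: 25.0
```

```bash
python3 - <<'E'
from h import *
o=observe(); print(o['tcp_pos'],o['wrist_force'],o['finger_force'])
p=read_camera('scene'); cv2.imwrite('pics/l3.png',cv2.resize(p['frame'][120:300,210:430,::-1],None,fx=3.3,fy=3.3))
E
```

```text
[ 0.4800531  -0.0347128   0.14753698] [-1.92111642 -1.00435422  2.47775108] 24.962739050388336
```

View pics/l3.png

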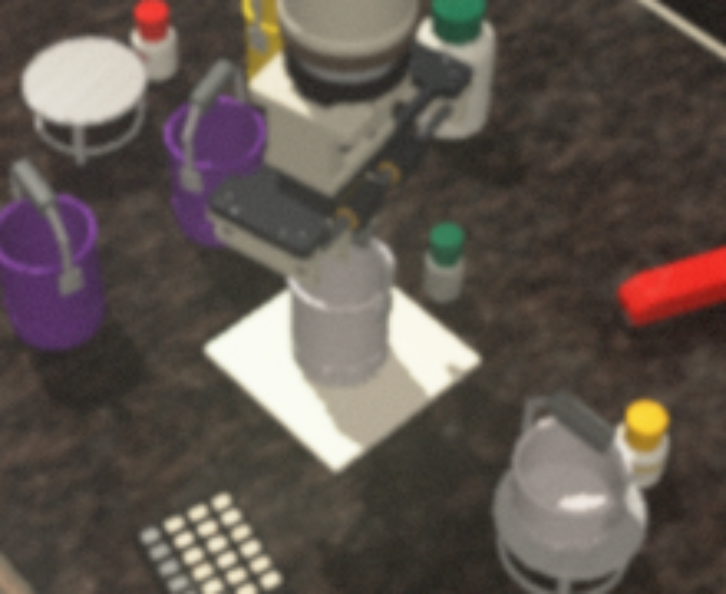

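The can's base, around (340,350), is centred on the tile, and the wrist load went from -3.3 to +2.5 N, so it's standing there. Now I'll release it and go up.

>>> servo_tool(commands=[[60, [0, 0, 0], [0, 0, 0]], [60, [0, 0, 0], [0, 0, 0]], [60, [0, 0, 0], [0, 0, 0]], [60, [0, 0, 0], [0, 0, 0]], [60, [0, 0, 0], [0, 0, 0]], [60, [0, 0, 0], [0, 0, 0]], [60, [0, 0, 0], [0, 0, 0]], [60, [0, 0, 0], [0, 0, 0]]])

```text
time_s: 12.3
tcp_pos: [0.4799, -0.0347, 0.1472]
ee_rot: [-0.0, 0.615, 0.789, -0.0]
wrist_force: [0.3, 0.1, -0.6]
gripper_width: 0.06
finger_force: 0.0
```

>>> servo_tool(commands=[[60, [0, 0, -5], [0, 0, 0]], [60, [0, 0, -15], [0, 0, 0]], [60, [0, 0, -30], [0, 0, 0]], [60, [0, 0, -50], [0, 0, 0]], [60, [0, 0, -75], [0, 0, 0]], [60, [0, 0, -100], [0, 0, 0]], [60, [0, 0, -125], [0, 0, 0]], [60, [0, 0, -145], [0, 0, 0]], [60, [0, 0, -150], [0, 0, 0]], [60, [0, 0, -150], [0, 0, 0]]])

```text
time_s: 13.3
tcp_pos: [0.4804, -0.0347, 0.2983]
ee_rot: [0.001, 0.615, 0.789, 0.001]
wrist_force: [0.3, 0.5, -0.8]
gripper_width: 0.0593
finger_force: 0.0
```

```bash
python3 - <<'E'
from h import *
print(observe()['wrist_force'],observe()['gripper_width'])
p=read_camera('scene'); cv2.imwrite('pics/l4.png',cv2.resize(p['frame'][120:300,210:430,::-1],None,fx=3.3,fy=3.3))
X=pts(p)
for l in('tall_can','squat_can'):
    for d in masks_of(p,l):
        q=X[d['mask']&(p['z_map']>0)]; print(l,np.median(q,0).round(3),q.max(0).round(3))
E
```

```text
[ 0.28167105  0.47504284 -0.78968779] 0.059295370899732
tall_can [ 0.477 -0.036  0.074] [0.552 0.076 0.158]
tall_can [0.349 0.12  0.066] [0.403 0.253 0.149]
tall_can [0.498 0.124 0.067] [0.605 0.26  0.15 ]
tall_can [0.606 0.194 0.015] [0.618 0.216 0.031]
squat_can [ 0.476 -0.035  0.074] [0.552 0.076 0.158]
```

View pics/l4.png

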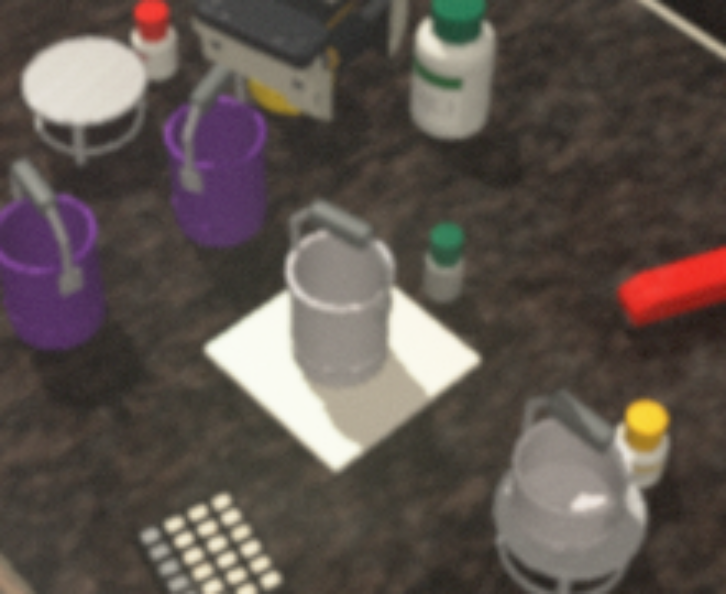

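The can stands upright on the tile at (340,310), released with the gripper clear. The squat can at (575,460) hasn't moved.

```bash
python3 -c "
from station import *
print(sign_off())"
```

```text
the job is handed in; nothing more can be done
None
```

The tall can is standing upright and released near the centre of the white tile, the squat can was not moved, and the job is handed in; no verdict came back.

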